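# Squeeze loose scraper handles in bench locking pliers

## Task

The handle rivets of the griddle scrapers have worked loose. Lay every scraper in the bench-mounted locking pliers, each squarely in a slot of its own with the butt of the wooden handle under where the jaw comes down and the blade sticking out in front; when all are in, press the long handle down over centre until it locks, and leave them squeezed for five seconds. Then flick the release lever to spring the pliers open (do not pull the handle up), and put all the scrapers flat into the steel pan, leaving the pliers open and the bottle, tub and jar undisturbed.

Things in the scene. Friction and masses are not known exactly. Their poses are not given: they have to be found in the camera images.
- scraper0: griddle scraper: square wooden handle 16 x 16 x 120 mm, flat steel blade 70 x 32 x 3 mm at one end (190 mm overall), 90 g. Origin at the middle of the handle, 8 mm above what it lies on; x along the handle to the blade (handle -60 to +60 mm, blade +60 to +130 mm, balance near +38 mm), z normal to the blade. Lies flat on the bench at the start; may be absent
- scraper1: griddle scraper: square wooden handle 16 x 16 x 120 mm, flat steel blade 70 x 32 x 3 mm at one end (190 mm overall), 90 g. Origin at the middle of the handle, 8 mm above what it lies on; x along the handle to the blade (handle -60 to +60 mm, blade +60 to +130 mm, balance near +38 mm), z normal to the blade. Lies flat on the bench at the start; may be absent
- scraper2: griddle scraper: square wooden handle 16 x 16 x 120 mm, flat steel blade 70 x 32 x 3 mm at one end (190 mm overall), 90 g. Origin at the middle of the handle, 8 mm above what it lies on; x along the handle to the blade (handle -60 to +60 mm, blade +60 to +130 mm, balance near +38 mm), z normal to the blade. Lies flat on the bench at the start; may be absent
- clamp: wide-jaw locking pliers bolted to the bench. Origin on the bench under the middle of the lower jaw's bed (x -30 to +30, y -64 to +64 mm); x points out of the mouth, the way the blades stick out; z up. Long handle's hinge at x -115, height 62 mm; cheeks 40 mm wide, 73 mm high at x -140 to -56. A stop 40 mm high closes the slots at x = -30. A scraper is well in with its origin at x 40 (26 to 56) mm
- front_rest (a point): middle of the top of the front rest bar, 30 mm above the bench, that carries the front of the handles: clamp x 82 to 100 mm, as wide as the bed
- jaw_bar (a point): middle of the upper jaw bar (22 x 124 x 12 mm). Locked, it lies over all three slots at clamp x -11 to +11 mm and presses the handles down with about 23 N in all; with the pliers open it stands up behind the bed, so handles can be lowered straight into the slots
- slot0 (a point): slot of the lower jaw, along the clamp's x: 20 mm wide between fins that are 10 mm high (their top 4 mm 2 mm further back each side). Point on the slot floor, 30 mm above the bench, at the middle of the bed. At clamp y = -44 mm
- slot1 (a point): slot of the lower jaw, along the clamp's x: 20 mm wide between fins that are 10 mm high (their top 4 mm 2 mm further back each side). Point on the slot floor, 30 mm above the bench, at the middle of the bed. At clamp y = 0
- slot2 (a point): slot of the lower jaw, along the clamp's x: 20 mm wide between fins that are 10 mm high (their top 4 mm 2 mm further back each side). Point on the slot floor, 30 mm above the bench, at the middle of the bed. At clamp y = +44 mm
- grip (a joint): angle in rad of the long handle (120 mm long, 28 mm wide) that points to clamp -x: 0 is down, level and locked, its upper face 70 mm above the bench; 0.85 is fully open (as at the start; a spring holds it; end about 155 mm high). Push it down with about 10 N some 85 mm from its hinge, following its arc (a straight push may bind on the rubber); near 0.1 it goes over centre and stays locked at 0
- grip_push (a point): middle of the rubber-covered upper face of the long handle, 80 mm from its hinge; it moves with the handle
- release (a joint): angle in rad of the release lever: 0 at rest, up to 0.36 pressed down; a spring brings it back. Pressing its pad down 10 to 20 mm (about 12 N) while the pliers are locked lifts the long handle over centre, and the pliers snap open
- release_pad (a point): upper face of the release lever's thumb pad (40 mm along x, 28 mm wide) behind the long handle's end: clamp x = -281 mm, 44 mm above the bench at rest. The long handle's end (clamp x = -235 mm locked) swings up and forward, away from it
- pan: open steel pan, 260 x 220 mm outside, 40 mm high, walls and floor 4 mm. Origin under its centre on the bench; x along its long side. Fixed
- squeeze_bottle: squeeze bottle, 60 mm across, 170 mm high; leave alone. Origin under its base
- food_tub: round card food tub, 110 mm across, 70 mm high; leave alone. Origin under its base
- spice_jar: spice jar, 64 mm across, 100 mm high; leave alone. Origin under its base
Things that resemble listed ones, but are neither listed nor needed, are in the scene too. Leave any red or turquoise look-alike of the scraper1 alone.

How it is judged:
On the way, in this order (a step that is already met when the one before it is completed fails the run):
1. every scraper lies square in a slot, handle butt under the jaw ((y of scraper0 in the frame of slot0 between -0.0045 and 0.0045 m or y of scraper0 in the frame of slot1 between -0.0045 and 0.0045 m or y of scraper0 in the frame of slot2 between -0.0045 and 0.0045 m) and x of scraper0 in the frame of clamp between 0.026 and 0.056 m and z of scraper0 in the frame of clamp between 0.033 and 0.043 m and angle between the x axis of each of scraper0, scraper1, scraper2 and the x axis of clamp, either way round below 0.1 rad and (y of scraper1 in the frame of slot0 between -0.0045 and 0.0045 m or y of scraper1 in the frame of slot1 between -0.0045 and 0.0045 m or y of scraper1 in the frame of slot2 between -0.0045 and 0.0045 m) and x of scraper1 in the frame of clamp between 0.026 and 0.056 m and z of scraper1 in the frame of clamp between 0.033 and 0.043 m and (y of scraper2 in the frame of slot0 between -0.0045 and 0.0045 m or y of scraper2 in the frame of slot1 between -0.0045 and 0.0045 m or y of scraper2 in the frame of slot2 between -0.0045 and 0.0045 m) and x of scraper2 in the frame of clamp between 0.026 and 0.056 m and z of scraper2 in the frame of clamp between 0.033 and 0.043 m), for 0.3 s.
2. the pliers are locked over centre and squeeze the handles for four seconds (all of step 1 and value of joint grip below 0.06 rad and contact force between jaw and anything else above 5 N), for 4 s.
3. the release lever is pressed while the handle is still down (value of joint release above 0.08 rad and value of joint grip below 0.5 rad).
At the end, for the whole second after the job is handed in: Every scraper lies in the pan: handle middle within 85 mm (along x) and 100 mm (along y) of the pan's centre and under 55 mm high, handle within 15 degrees of level, at rest; the pliers' long handle is open (above 0.7 rad) and the release lever is back up (x of scraper0 in the frame of pan between -0.085 and 0.085 m and y of scraper0 in the frame of pan between -0.1 and 0.1 m and z of scraper0 in the frame of pan between 0.005 and 0.055 m and angle between scraper0's own x axis and vertical between 1.3 and 1.84 rad and linear speed of each of scraper0, scraper1, scraper2 below 0.03 m/s and x of scraper1 in the frame of pan between -0.085 and 0.085 m and y of scraper1 in the frame of pan between -0.1 and 0.1 m and z of scraper1 in the frame of pan between 0.005 and 0.055 m and angle between scraper1's own x axis and vertical between 1.3 and 1.84 rad and x of scraper2 in the frame of pan between -0.085 and 0.085 m and y of scraper2 in the frame of pan between -0.1 and 0.1 m and z of scraper2 in the frame of pan between 0.005 and 0.055 m and angle between scraper2's own x axis and vertical between 1.3 and 1.84 rad and value of joint grip above 0.7 rad and value of joint release below 0.06 rad); the robot touches nothing.
It fails at once if squeeze_bottle pushed or knocked over (distance of squeeze_bottle from where it was at the start of the episode above 0.04 m).
It fails at once if food_tub pushed or knocked over (distance of food_tub from where it was at the start of the episode above 0.04 m).
It fails at once if spice_jar pushed or knocked over (distance of spice_jar from where it was at the start of the episode above 0.04 m).
Of scraper0, scraper1, scraper2 only 2 to 3 are there at a start; the rules pass over those that are not, and their reading is None.
At some moment in a run one of scraper0, scraper1, scraper2 may be knocked a few centimetres aside while the robot is not near it.
Once in a run the grip may slacken for a moment while it holds something.
It also fails if it takes over 210 s, if anything falls off the work surface, if the arm or the gripper's body presses on something with over 40 N, if the wrist force passes 120 N, or if a joint passes its speed limit or range.

## Robot

A 6-joint arm with a two-finger parallel gripper is mounted at the origin on the work surface. World frame = base frame: x ahead of the robot, y to its left, z up, the work surface at z = 0. Lengths are in m, angles in rad, forces in N, time in s.
With the tool pointing down it reaches from about 0.35 to 0.725 m from the base axis. Payload 4.3 kg.
Tool frame: the origin (TCP) lies where the fingers leave the gripper's body, on its centre line; the fingertips stand 73 mm ahead of it and the grasp point (between the pads) lies 54 mm ahead of it; z points along the fingers, y is the line along which they close (so a half turn about z gives the same grasp; the last joint's range is limited). The gripper opens to 85 mm and grips with 20 to 120 N. Pads are 22 mm wide; open, the fingers measure 114 mm over their backs; the gripper's body (76 mm by 85 mm) begins 54 mm behind the grasp point. The pads swing forward as they close: fully open they stand 13 mm farther back than shut.
Start: joints at [1.219, 0.377, 0.081, 1.274, 0, 1.46], TCP at [0.138, 0.558, 0.304] pointing down, gripper open.
Joint ranges: [-2.72, 2.72], [-0.84, 1.66], [-1.02, 1.22], [-1.77, 2.12], [-1.37, 1.28], [-3.14, 3.14]. Speed limits (rad/s): [2.57, 2.57, 3.14, 3.14, 3.14, 3.14].

## Interface

Orientations are given as a unit quaternion [w, x, y, z].
In Python, from rig import env gives the robot as it stands. Calls block until the motion is done:
- env.move_to(position, orientation): joint-space move of the TCP to a pose.
- env.servo_line(position, frame=None, max_speed=0.15, contact_N=None): straight line of the TCP; frame=None keeps the orientation; max_speed is the mean speed in m/s. With contact_N (N) it stops when the force on the tool has changed by that much, and returns True; else False.
- env.set_joints(angles): joint-space move.
- env.ungrasp() and env.clamp(effort=None): open the fingers fully, or close them until they stop; effort is the grip in N (None keeps the last).
- env.dwell(seconds).
- env.inverse_kinematics(position, orientation): joint angles nearest the present ones, or None.
- env.get_state(): the state.
- env.grab_frame(name): name is "scene" or "top" or "wrist"; returns a dict with "frame" (480x640x3 uint8, blue, green, red), "depth" (480x640 float32, m along the optical axis (not along the pixel's ray), 0 where there is no reading), "mtx" (3x3 intrinsics, pixels), "pose" (4x4, takes a point from camera to world coordinates); the wrist camera has in their place "tool_from_camera" (4x4, takes a point from camera to tool coordinates, whose origin is the TCP and whose axes are the flange's). Camera axes: x right, y down, z forward; pixel columns grow to the right and rows downward; lengths in m; the calibration is good to about 2 mm. A picture is of the moment at which its call begins: read the wrist's pose just before it.
A pose or a line that the arm cannot do raises env.IKError and nothing moves.
- env.finish_job(): hands the job in; it is judged then, once.
The state is a dict: "time": time; "qpos": joint angles; "qd": joint speeds; "tau": joint torques, N m; "tcp_pos": TCP position; "ee_rot": TCP orientation; "force": force on the tool from outside, world axes, zero at the start; "ft_torque": the same for the moment, N m; "opening": opening from 0.0 (shut) to 1.0 (fully open); "grip_force": force on a finger pad.
Only numpy, scipy, OpenCV 4.12 (cv2) and the standard library are available. Lean on these libraries where they do the work, as an engineer would, in place of code of your own. Each camera call takes 0.05 s, during which the arm holds its last target. There are 200 camera calls.

## Working session

There is one attempt and no reset: what is moved stays moved. The work goes in short steps, each a Python script; the robot and the scene stay as the last script left them, time stands still between calls to the robot, and variables do not carry over. Pictures are saved under pics/ and viewed, at most 14 in all, crops included, and the job is handed in when it is done.

```bash
ls; mkdir -p pics; python3 - <<'E'
from rig import env
import cv2,numpy as np
for n in("top","scene"):
    f=env.grab_frame(n); cv2.imwrite(f"pics/{n}0.png",f["frame"]); np.savez(f"{n}0.npz",**f); print(n,f["mtx"].tolist(),f["pose"].round(3).tolist())
s=env.get_state(); print(s["tcp_pos"],s["ee_rot"],s["opening"],s["time"])
E
```

```text
pics
top [[440.8243609216042, 0.0, 318.04643132253904], [0.0, 440.8243609216042, 243.27446985313836], [0.0, 0.0, 1.0]] [[-0.017, -0.992, 0.123, 0.491], [-1.0, 0.016, -0.008, 0.088], [0.005, -0.123, -0.992, 1.421], [0.0, 0.0, 0.0, 1.0]]
scene [[434.41066530029786, 0.0, 313.81123638345326], [0.0, 434.41066530029786, 243.6475272519621], [0.0, 0.0, 1.0]] [[-0.295, 0.551, -0.781, 1.574], [0.955, 0.15, -0.255, 0.389], [-0.023, -0.821, -0.571, 0.751], [0.0, 0.0, 0.0, 1.0]]
[0.13753797 0.55786671 0.30305815] [-2.04283498e-04  1.20613516e-01  9.92699144e-01 -8.64838442e-04] 1.0051898130193717 0.1
```

View pics/top0.png

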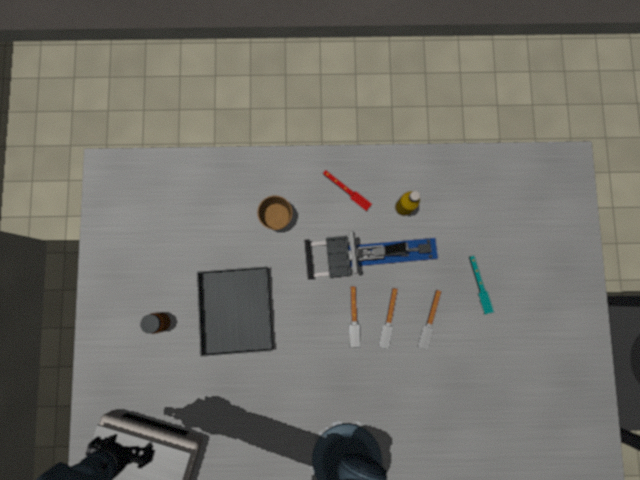

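View pics/scene0.png

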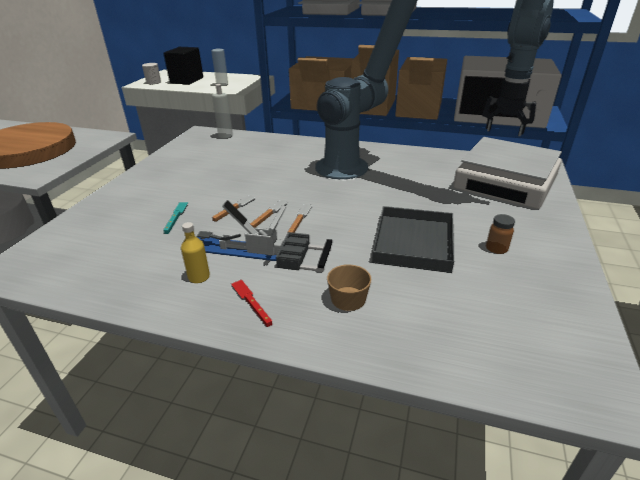

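Top view: three wooden-handled, steel-bladed scrapers at about (354,315), (388,317) and (430,318). The look-alikes are red at (347,190) and turquoise at (482,285), so I'll leave those alone. The pliers' bed is at (340,257), the front rest at (309,259), the release pad near (430,248) and the pan at (236,311). I'll measure these and check them in an enlarged crop.

```bash
cat > h.py <<'E'
import numpy as np,cv2
from rig import env
from scipy.spatial.transform import Rotation as R
def cloud(f,pose=None):
    P=f["pose"] if pose is None else pose; K=f["mtx"]; d=f["depth"]; v,u=np.mgrid[:480,:640]
    p=np.stack([(u-K[0,2])/K[0,0]*d,(v-K[1,2])/K[1,1]*d,d],-1)@P[:3,:3].T+P[:3,3]
    p[d==0]=np.nan; return p
def rect(mask,p):
    q=p[mask]; q=q[~np.isnan(q[:,0])]; (c,s,a)=cv2.minAreaRect((q[:,:2]*1000).astype(np.float32))
    return np.array(c)/1000,s,a,np.median(q[:,2])
def wood(im):
    h=cv2.cvtColor(im,cv2.COLOR_BGR2HSV); return (h[...,0]>5)&(h[...,0]<20)&(h[...,1]>130)&(h[...,2]>60)
E
python3 - <<'E'
from h import *
f=dict(np.load("top0.npz")); p=cloud(f); im=f["frame"]
m=wood(im).astype(np.uint8); n,l,st,c=cv2.connectedComponentsWithStats(m)
for i in range(1,n):
    if st[i,4]>20:
        q=p[l==i]; z=np.nanmedian(q[:,2]); d=q-np.nanmean(q,0); 
        w,v=np.linalg.eigh(np.nancov(d.T) if 0 else np.cov(d[:,:2].T)); ax=v[:,1]; ax=ax if ax[0]<0 else -ax
        print(c[i].round(),st[i,4],np.nanmean(q,0).round(4),"ax",ax.round(3),"len",np.ptp(d[:,:2]@ax).round(3))
z=p[...,2]; print("floor",np.nanmedian(z[380:400,300:320]))
for nm,(u0,v0,u1,v1),lo,hi in[("bed",(300,230,360,285),.02,.05),("pan",(190,255,285,365),.03,.06),("bottle",(390,180,430,222),.02,.3),("tub",(250,190,300,235),.03,.2),("jar",(135,305,180,340),.03,.2),("pad",(418,232,445,265),.03,.06)]:
    m=np.zeros((480,640),bool); m[v0:v1,u0:u1]=1; m&=(z>lo)&(z<hi)
    if m.sum()>5: print(nm,rect(m,p),m.sum())
m=np.zeros((480,640),bool); m[230:290,295:450]=1
cr=cv2.resize(im[230:360,290:450],None,fx=4.6,fy=4.6,interpolation=cv2.INTER_CUBIC); cv2.imwrite("pics/crop1.png",cr)
E
```

```text
[277. 215.] 567 [0.7614 0.2093 0.0095] ax [nan nan] len nan
[353. 303.] 122 [ 0.4719 -0.0301  0.0167] ax [-1.    -0.016] len 0.104
[391. 305.] 129 [ 0.4648 -0.1507  0.0159] ax [-0.973  0.231] len 0.103
[434. 307.] 135 [ 0.4573 -0.2841  0.0157] ax [-0.947  0.322] len 0.103
floor 0.0007523802706195237
bed (array([0.61928003, 0.03594049]), (128.55227661132812, 163.02098083496094), 4.219709873199463, np.float64(0.0337823538622648)) 1103
pan (array([0.45631839, 0.34160297]), (260.2095642089844, 221.9374237060547), 3.362583875656128, np.float64(0.039715420618263275)) 531
bottle (array([ 0.77846936, -0.20164009]), (58.83885955810547, 51.90480041503906), 44.63029479980469, np.float64(0.11331601293561322)) 438
tub (array([0.75877179, 0.21057249]), (107.61077880859375, 106.57015228271484), 1.8496503829956055, np.float64(0.06168687165232445)) 363
jar (array([0.42575308, 0.57453491]), (60.03265380859375, 58.14672088623047), 59.92343521118164, np.float64(0.09942906403527108)) 482
pad (array([ 0.64125208, -0.25703271]), (43.40407943725586, 26.830514907836914), 87.40172576904297, np.float64(0.043602436611321904)) 114
```

View pics/crop1.png

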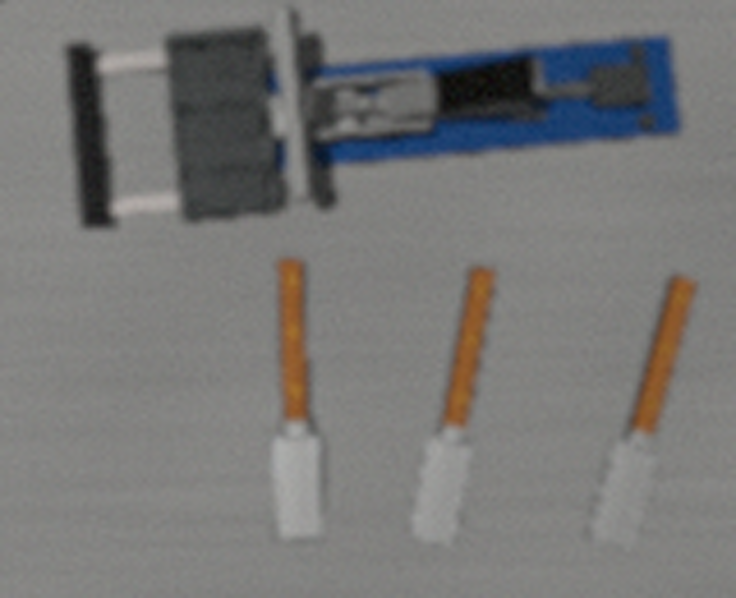

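The three orange-wood, grey-bladed scrapers match the description. Red and turquoise stay out. Clamp +x is roughly world yaw 94°, with its origin near (0.620, 0.023). Next come closer wrist views of the scrapers and the clamp.

```bash
cat >> h.py <<'E'
def q(yaw):  # tool down; tool x along world yaw
    o=(R.from_euler('z',yaw)*R.from_euler('x',np.pi)).as_quat(); return [o[3],o[0],o[1],o[2]]
def wrist(name):
    s=env.get_state(); f=env.grab_frame("wrist"); T=np.eye(4); e=s["ee_rot"]
    T[:3,:3]=R.from_quat([e[1],e[2],e[3],e[0]]).as_matrix(); T[:3,3]=s["tcp_pos"]
    P=T@f["tool_from_camera"]; cv2.imwrite(f"pics/{name}.png",f["frame"]); np.savez(name+".npz",pose=P,**{k:f[k] for k in("frame","depth","mtx")})
    f["pose"]=P; return f,cloud(f)
def scrapers(f,p):
    m=(wood(f["frame"])&(p[...,2]<.06)).astype(np.uint8); n,l,st,c=cv2.connectedComponentsWithStats(m); out=[]
    for i in range(1,n):
        if st[i,4]<300: continue
        Q=p[l==i]; Q=Q[~np.isnan(Q[:,0])]
        ztop=np.percentile(Q[:,2],70); Q=Q[abs(Q[:,2]-ztop)<.006]
        (cc,s,a)=cv2.minAreaRect((Q[:,:2]*1000).astype(np.float32)); b=cv2.boxPoints((cc,s,a))
        e=[b[1]-b[0],b[2]-b[1]]; ax=max(e,key=np.linalg.norm); ax/=np.linalg.norm(ax)
        out.append((np.array(cc)/1000,np.arctan2(ax[1],ax[0]),sorted(s),ztop,c[i]))
    return out
def ik2(pos,yaw):
    return {k:env.inverse_kinematics(pos,q(yaw+k*np.pi)) for k in(-1,0,1)}
E
python3 - <<'E'
from h import *
t=env.grab_frame("wrist")["tool_from_camera"]; print(t.round(3).tolist())
for nm,x,y,z,w in(("w_s",.44,-.14,.33,0.),("w_c",.60,-.03,.33,np.pi/2)):
    env.move_to([x,y,z],q(w)); f,p=wrist(nm); print(nm,env.get_state()["qpos"].round(2), p[::120,::160].reshape(-1,3).round(2).tolist()[:4])
    for s in scrapers(f,p): print(s)
a=cv2.imread("pics/w_s.png"); b=cv2.imread("pics/w_c.png"); cv2.imwrite("pics/both.png",cv2.resize(np.hstack([a,b]),(800,300)))
E
```

```text
[[-0.0, -0.958, -0.286, 0.073], [1.0, -0.0, -0.0, 0.001], [0.0, -0.286, 0.958, -0.071], [0.0, 0.0, 0.0, 1.0]]
w_s [-0.44  0.14 -0.17  1.26  0.    2.7 ] [[0.62, 0.15, -0.0], [0.59, -0.04, 0.12], [0.62, -0.14, 0.01], [0.62, -0.28, 0.01]]
(array([ 0.47221936, -0.03197682]), np.float32(0.011137062), [16.09604835510254, 108.77377319335938], np.float64(0.01684354391991355), array([210.93385214, 166.5077821 ]))
(array([ 0.46504694, -0.15267799]), np.float32(-0.23004502), [15.528640747070312, 109.03662872314453], np.float64(0.016976618605483516), array([337.21772429, 174.49781182]))
(array([ 0.45715521, -0.2860603 ]), np.float32(-0.31982884), [16.09327507019043, 108.97140502929688], np.float64(0.016788579239549285), array([474.8601151 , 181.89818504]))
w_c [-0.16  0.43  0.22  1.37 -0.    1.42] [[0.32, 0.15, -0.0], [0.46, 0.15, 0.0], [0.6, 0.15, 0.0], [0.74, 0.15, -0.0]]
(array([ 0.47221292, -0.03092878]), np.float32(0.007797158), [15.100165367126465, 110.71459197998047], np.float64(0.01703516803110664), array([191.83307004, 204.17430226]))
(array([ 0.46530109, -0.15170435]), np.float32(-0.23115076), [15.311490058898926, 109.84915161132812], np.float64(0.016713011882155404), array([196.23390695, 314.21669853]))
(array([ 0.47284152, -0.29051245]), np.float32(-0.34537032), [16.293485641479492, 75.97621154785156], np.float64(0.016586434369760615), array([214.75434028, 422.07552083]))
```

View pics/both.png

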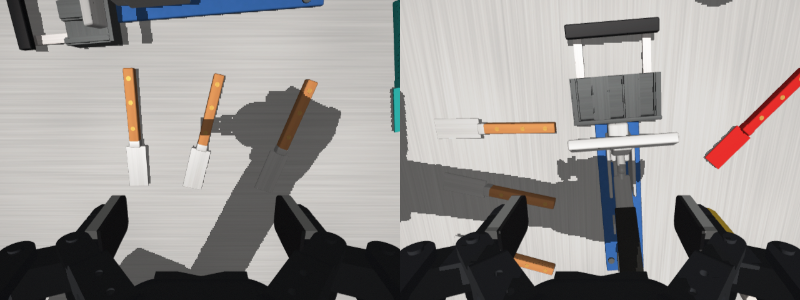

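Left: the scrapers, with orange wood 109 mm long plus a ~10 mm ferrule, so the origin is 5 mm bladewards of the wood's centre. Right: the clamp, with the rest bar at (612,28), the three-slot bed at (615,97), the jaw bar upright behind it and the handle at the bottom. Now to fit the clamp pose.

```bash
python3 - <<'E'
from h import *
f=dict(np.load("w_c.npz")); p=cloud(f); z=p[...,2]
def box(u0,v0,u1,v1,lo,hi):
    m=np.zeros((480,640),bool); m[v0:v1,u0:u1]=1; return m&(z>lo)&(z<hi)
# both.png right half scale 1.6, offset 400
r=rect(box(200,10,440,75,.024,.034),p); print("rest",r)
m=box(260,110,430,200,.037,.043); r2=rect(m,p); print("fins",r2,m.sum())
for yaw in [np.radians(94.25)]:
    xc=np.array([np.cos(yaw),np.sin(yaw)]); yc=np.array([-xc[1],xc[0]]); o=r[0]-.091*xc; print("o",o)
    g=(p[...,:2]-o); cx=g@xc; cy=g@yc
    for lo in range(-72,72,4):
        b=(cx>-.01)&(cx<.025)&(cy>lo/1000)&(cy<(lo+4)/1000)
        print(lo+2,b.sum(),np.round(np.nanmedian(z[b])*1000,1) if b.sum() else None,end=" | ")
    print()
    for lo in range(-330,120,6):
        b=(abs(cy)<.012)&(cx>lo/1000)&(cx<(lo+6)/1000)
        if b.sum(): print(lo+3,np.round(np.nanmedian(z[b])*1000,0),end=" | ")
    b=(z>.037)&(z<.0425)&(abs(cy)<.075)&(cx<.04)&(cx>-.028); print("fin pts cx",np.percentile(cx[b],[1,99]),"cy",np.percentile(cy[b],[.5,99.5]))
    for y0 in(-66,-22,22,66):
        bb=b&(abs(cy-y0/1000)<.014); A=np.polyfit(cx[bb],cy[bb],1); print(y0,bb.sum(),A.round(4))
t=dict(np.load("top0.npz")); pt=cloud(t); print("jaw max z", np.nanmax(pt[225:290,340:370,2]))
E
```

```text
rest (array([0.61412457, 0.10835714]), (127.53347778320312, 18.35332679748535), 4.228129863739014, np.float64(0.030435318949394996))
fins (array([0.62137677, 0.01344798]), (127.39566040039062, 68.48375701904297), 4.24446964263916, np.float64(0.04046801496543534)) 5525
o [0.62086845 0.01760737]
-70 0 None | -66 6 35.5 | -62 155 40.3 | -58 223 40.1 | -54 236 32.1 | -50 185 30.6 | -46 173 30.6 | -42 184 30.6 | -38 181 30.7 | -34 119 36.4 | -30 185 40.5 | -26 191 40.5 | -22 185 40.6 | -18 191 40.6 | -14 201 40.4 | -10 201 31.5 | -6 178 30.7 | -2 178 30.6 | 2 179 30.5 | 6 176 30.7 | 10 168 35.8 | 14 189 40.6 | 18 186 40.6 | 22 185 40.6 | 26 190 40.6 | 30 177 40.6 | 34 170 31.5 | 38 177 30.6 | 42 174 30.7 | 46 177 30.5 | 50 175 30.6 | 54 222 36.0 | 58 190 40.5 | 62 144 39.4 | 66 0 None | 70 148 0.6 | 
-297 44.0 | -291 45.0 | -285 44.0 | -279 9.0 | -273 10.0 | -267 43.0 | -261 9.0 | -255 9.0 | -249 7.0 | -243 8.0 | -237 10.0 | -231 8.0 | -225 9.0 | -207 8.0 | -195 8.0 | -189 158.0 | -183 152.0 | -177 145.0 | -171 138.0 | -165 132.0 | -159 125.0 | -153 118.0 | -147 111.0 | -141 104.0 | -135 93.0 | -129 86.0 | -123 78.0 | -117 72.0 | -111 66.0 | -105 61.0 | -99 78.0 | -93 76.0 | -87 69.0 | -81 66.0 | -75 72.0 | -69 85.0 | -63 99.0 | -57 114.0 | -51 45.0 | -45 132.0 | -39 131.0 | -33 339.0 | -27 344.0 | -21 31.0 | -15 31.0 | -9 31.0 | -3 31.0 | 3 31.0 | 9 31.0 | 15 31.0 | 21 31.0 | 27 31.0 | 33 0.0 | 39 1.0 | 45 1.0 | 51 1.0 | 57 1.0 | 63 0.0 | 69 1.0 | 75 1.0 | 81 1.0 | 87 31.0 | 93 30.0 | 99 30.0 | 105 1.0 | 111 1.0 | 117 1.0 | fin pts cx [-0.0273442   0.02958922] cy [-0.06225708  0.06280837]
-66 587 [-0.0019 -0.0589]
-22 1624 [-0.0019 -0.0221]
22 1601 [0.0019 0.0216]
66 563 [0.0019 0.0585]
jaw max z 0.1378061019628518
```

```bash
cat >> h.py <<'E'
YC=np.radians(94.23); XC=np.array([np.cos(YC),np.sin(YC)]); YV=np.array([-XC[1],XC[0]]); O=np.array([.6209,.0176])
W=lambda x,y: O+x*XC+y*YV
def plan(c,yaw,grip,slot_y,ox,zt):
    a=np.array([np.cos(yaw),np.sin(yaw)]); g=c+grip*a; t=W(ox+grip,slot_y); best=None
    for k in(-1,0,1):
        j=[env.inverse_kinematics([*u,z],q(w+k*np.pi)) for u,z,w in((g,zt,yaw),(g,zt+.12,yaw),(t,zt+.03,YC),(t,zt+.12,YC))]
        if any(x is None for x in j): continue
        m=max(abs(x[5]) for x in j)
        if best is None or m<best[0]: best=(m,k)
    return g,t,best
def look_scrapers():
    env.move_to([.44,-.14,.33],q(0)); f,p=wrist("w_s2"); out=[]
    for c,a,s,z,px in scrapers(f,p):
        if z>.03 or c[0]>.55: continue
        a=a%np.pi; a=a if a>np.pi/2 else a+np.pi   # blade towards -x
        out.append((c+.005*np.array([np.cos(a),np.sin(a)]),a,s,z))
    return sorted(out,key=lambda o:-o[0][1])
def pickplace(c,yaw,grip,sy,ox,tip,drop=.001,hold=30):
    zt=.0725+tip; g,t,b=plan(c,yaw,grip,sy,ox,zt); print("plan",g.round(4),t.round(4),b); k=b[1]
    env.move_to([*g,zt+.10],q(yaw+k*np.pi)); 
    print("hit",env.servo_line([*g,zt],contact_N=8)); env.clamp(hold)
    s=env.get_state(); print("grip",s["opening"],s["grip_force"],s["tcp_pos"].round(4))
    z0=s["tcp_pos"][2]; env.servo_line([*g,zt+.12]); env.move_to([*t,zt+.12],q(YC+k*np.pi))
    s=env.get_state(); print("carried",s["opening"],s["grip_force"],s["time"])
    if s["opening"]<.1: return False
    env.servo_line([*t,z0+.055],max_speed=.1)
    print("hit",env.servo_line([*t,z0+.030+drop],max_speed=.04,contact_N=8),env.get_state()["tcp_pos"].round(4))
    env.ungrasp(); env.servo_line([*t,zt+.15]); return True
E
python3 - <<'E'
from h import *
L=look_scrapers(); print(L)
c,a=L[0][:2]; print(pickplace(c,a,.038,.044,.033,.004))
L=look_scrapers(); print(L, env.get_state()["time"])
E
```

```text
[(array([ 0.46692367, -0.03215791]), np.float32(3.1525018), [16.041475296020508, 108.28069305419922], np.float64(0.0168406496237358)), (array([ 0.46010431, -0.15162626]), np.float32(2.9130323), [15.613378524780273, 109.18955993652344], np.float64(0.01693469784169762)), (array([ 0.45247407, -0.28444089]), np.float32(2.8155537), [15.793912887573242, 108.99810791015625], np.float64(0.01682779845891751))]
plan [ 0.4289 -0.0326] [0.5718 0.0852] (np.float64(1.5351031463726308), 0)
hit False
grip 0.17677561104581874 30.88697612285614 [ 0.4291 -0.0326  0.0768]
carried 0.16924510523795713 34.858102798461914 11.7667
hit True [0.5725 0.0862 0.1174]
True
[(array([ 0.46016572, -0.15155972]), np.float32(2.9136405), [15.539252281188965, 109.3486328125], np.float64(0.016963151099738765)), (array([ 0.45243437, -0.28446919]), np.float32(2.8208344), [15.624540328979492, 109.25358581542969], np.float64(0.016769483326968364))] 15.6917
```

It hit 10 mm above the seat, so the handle may be resting on a fin. I'll look.

```bash
cat >> h.py <<'E'
def look_clamp(nm):
    env.move_to([.60,-.0,.33],q(np.pi/2)); f,p=wrist(nm)
    for c,a,s,z,px in scrapers(f,p):
        if z>.03:
            a=YC+((a-YC+np.pi/2)%np.pi-np.pi/2); e=c+.005*np.array([np.cos(a),np.sin(a)])-O
            print("in clamp x %.1f y %.1f ang %.3f z %.1f"%(e@XC*1e3,e@YV*1e3,a-YC,z*1e3),s)
    return f,p
E
python3 - <<'E'
from h import *
f,p=look_clamp("c1"); cv2.imwrite("pics/c1.png",cv2.resize(f["frame"][0:260,150:500],(700,520)))
E
```

```text
in clamp x 25.4 y 42.9 ang -0.003 z 53.8 [15.847654342651367, 107.893798828125]
```

View pics/c1.png

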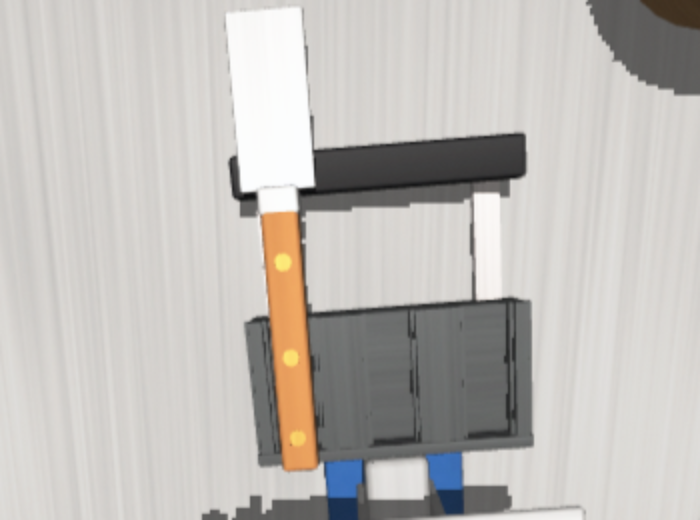

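The butt sits on the stop at clamp x 25, about 8 mm too far back. I'll regrasp it, shift it forward and lower it again.

```bash
cat >> h.py <<'E'
def shift(ox,y,dx,dy=0,grip=.038,tipz=.036,lift=.014):
    g=W(ox+grip,y); t=W(ox+dx+grip,y+dy); z=.0725+tipz; w=q(YC)
    env.move_to([*g,.2],w); print("hit",env.servo_line([*g,z],contact_N=8)); env.clamp(30); s=env.get_state(); print(s["opening"])
    z0=s["tcp_pos"][2]; env.servo_line([*g,z0+lift],max_speed=.06); env.servo_line([*t,z0+lift],max_speed=.05)
    print("hit",env.servo_line([*t,z0],max_speed=.03,contact_N=6),env.get_state()["tcp_pos"].round(4)); env.ungrasp(); env.servo_line([*t,.22])
E
python3 - <<'E'
from h import *
print(env.inverse_kinematics([*W(.07,.044),.11],q(YC)).round(2))
shift(.0254,.043,.010,.001); f,p=look_clamp("c2"); print(env.get_state()["time"])
E
```

```text
[ 0.04  0.51 -0.24  0.82  0.    1.53]
hit False
0.17686568456330626
hit True [0.5714 0.0874 0.1086]
in clamp x 33.6 y 44.2 ang -0.003 z 47.0 [15.896206855773926, 109.61347198486328]
22.4333
```

```bash
python3 - <<'E'
from h import *
L=look_scrapers(); print(len(L)); c,a=L[0][:2]; print(c,a); print(pickplace(c,a,.038,-.044,.037,.004))
look_clamp("c3"); print(env.get_state()["time"])
E
```

```text
2
[ 0.4601267  -0.15156391] 2.9125838
plan [ 0.4231 -0.1429] [0.6592 0.0956] (np.float64(1.5458725837877338), 0)
hit False
grip 0.17462665670248506 30.731597542762756 [ 0.4233 -0.1431  0.0769]
carried 0.17880376759596928 32.36209988594055 30.0667
hit True [0.6586 0.0956 0.1071]
True
in clamp x 38.1 y -42.8 ang -0.005 z 46.8 [15.981230735778809, 109.33565521240234]
in clamp x 30.8 y 43.4 ang -0.008 z 46.9 [16.094070434570312, 109.03258514404297]
33.8417
```

```bash
python3 - <<'E'
from h import *
f=dict(np.load("c3.npz")); p=cloud(f); g=p[...,:2]-O; cx=g@XC; cy=g@YV
for y in(-.044,.044):
    for x in(.105,.115,.13,.145): b=(abs(cx-x)<.004)&(abs(cy-y)<.006); print(y,x,np.nanmedian(p[b][:,2]).round(4),end="; ")
shift(.0381,-.0435,-.006,lift=.004); look_clamp("c4"); 
L=look_scrapers(); print(len(L),L[0][:2],env.get_state()["time"])
E
```

```text
-0.044 0.105 0.0399; -0.044 0.115 0.0401; -0.044 0.13 0.04; -0.044 0.145 0.04; 0.044 0.105 0.0401; 0.044 0.115 0.04; 0.044 0.13 0.0401; 0.044 0.145 0.04; hit False
0.17635297642022704
hit True [0.6595 0.0906 0.1088]
in clamp x 31.9 y -43.8 ang -0.002 z 46.8 [15.903837203979492, 109.42266082763672]
in clamp x 30.7 y 43.4 ang -0.009 z 47.0 [15.939455032348633, 109.30545806884766]
1 (array([ 0.45241793, -0.28446943]), np.float32(2.8153746)) 40.2
```

```bash
sed -i 's/env.servo_line(\[\*g,zt+.12\]); env.move_to(\[\*t,zt+.12\]/env.servo_line([*g,zt+.19]); env.move_to([*t,zt+.19]/' h.py; python3 - <<'E'
from h import *
L=look_scrapers(); c,a=L[0][:2]; print(c,pickplace(c,a,.050,0.,.053,.009,drop=.003,hold=40))
f,p=look_clamp("c5"); print(env.get_state()["time"]); cv2.imwrite("pics/c5.png",cv2.resize(f["frame"][0:260,150:500],(700,520)))
E
```

```text
plan [ 0.405  -0.2686] [0.6133 0.1203] (np.float64(1.5892363763152186), 0)
hit False
grip 0.17004442232974876 40.82350194454193 [ 0.4052 -0.2689  0.0819]
carried 0.16994547356125814 40.154736042022705 47.7083
hit False [0.6133 0.1203 0.1148]
[ 0.45241985 -0.28456891] True
in clamp x 54.2 y 0.6 ang -0.017 z 46.9 [15.736374855041504, 109.0451889038086]
in clamp x 32.1 y -43.5 ang 0.004 z 46.8 [15.779494285583496, 109.21924591064453]
in clamp x 30.8 y 43.4 ang -0.007 z 46.9 [15.85081958770752, 109.08797454833984]
52.2333
```

View pics/c5.png

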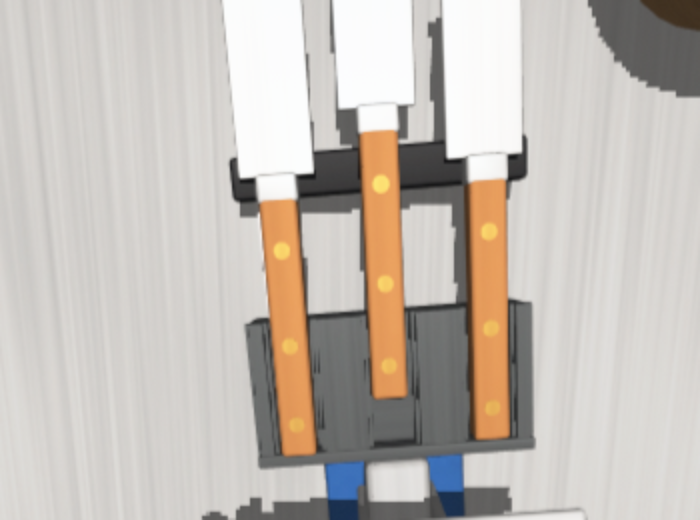

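All three are seated squarely at x ≈ 54, 32 and 31. The middle one is close to the 56 limit, so I'll slide it back 4 mm, then press the handle along its arc.

```bash
python3 - <<'E'
from h import *
shift(.0542,.0,-.004,grip=.050,tipz=.040,lift=.001)
f,p=look_clamp("c6"); print(env.get_state()["time"],env.get_state()["force"].round(2))
# arc feasibility: closed fingertips pushing 85mm from hinge; tool pitched to stay normal-ish to handle
for th in np.linspace(.85,-.03,6):
    for pitch in(0.,th*.5):
        h=np.array([-.115-.085*np.cos(th)+.008*np.sin(th),.062+.085*np.sin(th)+.008*np.cos(th)])
        print(round(th,2),h.round(3),[env.inverse_kinematics([*W(h[0],0),h[1]+.073],q(YC+k*np.pi)) is not None for k in(0,1)],end=" ")
E
```

```text
hit False
0.1730161927856023
hit False [0.6136 0.1174 0.1129]
in clamp x 49.7 y 0.4 ang -0.012 z 46.9 [15.894670486450195, 109.56317901611328]
in clamp x 31.8 y -43.8 ang -0.001 z 46.8 [16.17205238342285, 109.55956268310547]
in clamp x 30.6 y 43.4 ang -0.006 z 46.9 [15.75961685180664, 109.38116455078125]
57.3917 [ 0.01 -0.21 -0.43]
0.85 [-0.165  0.131] [True, True] 0.85 [-0.165  0.131] [True, True] 0.67 [-0.176  0.121] [True, True] 0.67 [-0.176  0.121] [True, True] 0.5 [-0.186  0.11 ] [True, True] 0.5 [-0.186  0.11 ] [True, True] 0.32 [-0.193  0.096] [True, True] 0.32 [-0.193  0.096] [True, True] 0.15 [-0.198  0.082] [True, True] 0.15 [-0.198  0.082] [True, True] -0.03 [-0.2    0.067] [True, True] -0.03 [-0.2    0.067] [True, True]
```

```bash
cat >> h.py <<'E'
def arc(th,r=.085,up=0.):
    e=.010*np.clip(th/.25,0,1); x=-.115-r*np.cos(th)+.008*np.sin(th)+e; z=.062+r*np.sin(th)+.008*np.cos(th)
    return [*W(x,0),z+.073+up]
E
python3 - <<'E'
from h import *
p0=arc(.85,up=.10); env.move_to(p0,q(YC)); env.clamp(30)
print(env.servo_line(arc(.85,up=.02)),env.get_state()["force"].round(1))
f0=env.get_state()["force"].copy()
for th in np.append(np.arange(.85,.0,-.06),[.0,-.015]):
    env.servo_line(arc(th),max_speed=.06); F=env.get_state()["force"]-f0; print(round(th,2),F.round(1).tolist(),end=" ")
    if abs(F[2])>32 and th<.06: break
print(env.get_state()["time"],env.get_state()["tcp_pos"])
env.servo_line([*arc(0)[:2],.30]); t=env.get_state()["time"]
env.ungrasp(); f=env.grab_frame("scene"); cv2.imwrite("pics/lock.png",cv2.resize(f["frame"][180:320,150:400],(750,420)))
t=env.grab_frame("top"); p=cloud(t); g=p[...,:2]-O; cx=g@XC; cy=g@YV
for x in(-.15,-.18,-.21,-.225): b=(abs(cx-x)<.006)&(abs(cy)<.008); print(x,np.nanmax(p[b][:,2]).round(3) if b.any() else None)
E
```

```text
False [ 0.  -0.3  0.5]
0.85 [0.0, 0.1, -0.5] 0.79 [-0.8, 2.7, 4.4] 0.73 [0.0, 2.7, 3.8] 0.67 [-0.2, 1.5, 2.8] 0.61 [0.1, 0.6, 0.6] 0.55 [-0.2, 0.7, -0.2] 0.49 [-0.2, 0.3, -1.9] 0.43 [-0.2, -0.0, -0.3] 0.37 [-0.3, -0.0, -1.6] 0.31 [-0.5, 1.6, 2.3] 0.25 [0.6, 0.5, -0.1] 0.19 [0.7, 2.1, 1.1] 0.13 [-0.1, 0.3, -0.1] 0.07 [0.2, -0.5, -0.4] 0.01 [0.0, -0.1, 0.4] 0.0 [0.7, 0.5, -0.6] -0.02 [-1.3, 0.8, 4.8] 63.9583 [ 0.6358932  -0.18191608  0.14259971]
-0.15 0.724
-0.18 0.723
-0.21 0.722
-0.225 0.725
```

View pics/lock.png

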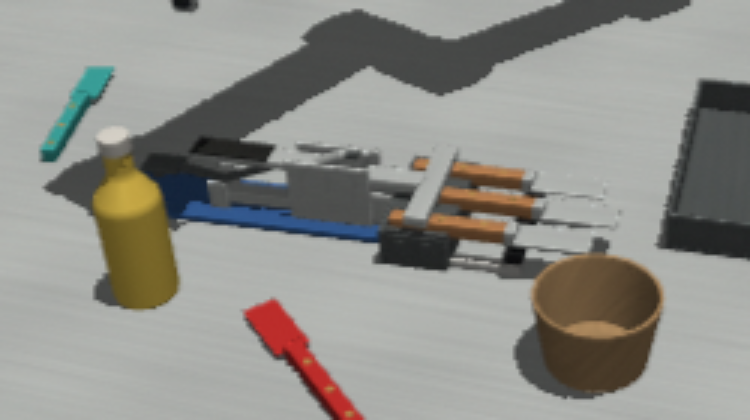

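The pliers are locked with the jaw bar across all three handles. I'll check the scrapers' front ends while the squeeze time runs.

```bash
python3 - <<'E'
from h import *
t0=env.get_state()["time"]; env.move_to([.60,.02,.33],q(np.pi/2)); f,p=wrist("c7")
m=wood(f["frame"])&(p[...,2]>.03)&(p[...,2]<.06); g=p[...,:2]-O; cx=g@XC; cy=g@YV
for y in(-.044,0,.044):
    b=m&(abs(cy-y)<.015)&(cx>.012); A=np.polyfit(cx[b],cy[b],1); print(y,"origin x",np.percentile(cx[b],99.5)-.05,"y",np.median(cy[b]),A[0],np.median(p[b][:,2]))
b=(abs(cx+.16)<.02)&(abs(cy)<.008); print("handle z",np.nanmedian(p[b][:,2])); b=(abs(cx)<.006)&(abs(cy)<.05); print("jaw z",np.nanmedian(p[b][:,2]))
env.dwell(max(0.1,t0+6.5-env.get_state()["time"])); print(t0,env.get_state()["time"])
E
```

```text
-0.044 origin x 0.031062327252417435 y -0.04278606997253123 0.0038883598630659972 0.04639763535963509
0 origin x 0.04888801834105101 y 0.0003465918999583026 -0.00924674329825725 0.046502750138134596
0.044 origin x 0.029809779803471326 y 0.04304544849390206 -0.005894302634596256 0.04652743471237497
handle z 0.06880376584648029
jaw z 0.32252194552353497
66.05 72.55
```

Still square and squeezed for over 6 s. Now pressing the release pad, with the camera side turned away from the handle.

```bash
python3 - <<'E'
from h import *
w=W(-.288,0); k=-1 if env.inverse_kinematics([*w,.15],q(YC-np.pi)) is not None else 1
j=env.inverse_kinematics([*w,.15],q(YC+k*np.pi)); print(w,j.round(2))
env.move_to([*w,.25],q(YC+k*np.pi)); env.clamp(30); env.servo_line([*w,.130])
print(env.servo_line([*w,.044+.073-.016],max_speed=.04,contact_N=25),env.get_state()["tcp_pos"],env.get_state()["force"].round(1))
env.dwell(.3); env.servo_line([*w,.25]); env.move_to([.60,.0,.33],q(np.pi/2)); env.ungrasp()
f,p=look_clamp("c8"); g=p[...,:2]-O; cx=g@XC; cy=g@YV
b=(abs(cx+.15)<.006)&(abs(cy)<.008); print("handle z@-.15",np.nanmedian(p[b][:,2]),env.get_state()["time"])
L=f["frame"]; cv2.imwrite("pics/c8.png",cv2.resize(L,(640,480)))
E
```

```text
[ 0.64214299 -0.26961549] [-0.49  0.7   0.21  1.09  0.   -2.13]
False [ 0.64243397 -0.27010327  0.10137921] [ 1.2 -2.8  3.1]
in clamp x 49.7 y 0.4 ang -0.010 z 46.9 [15.711691856384277, 109.58783721923828]
in clamp x 31.9 y -43.7 ang 0.002 z 46.8 [16.13321876525879, 109.59434509277344]
in clamp x 30.6 y 43.4 ang -0.007 z 47.0 [15.749085426330566, 109.32376098632812]
handle z@-.15 0.11487837159154407 83.725
```

View pics/c8.png

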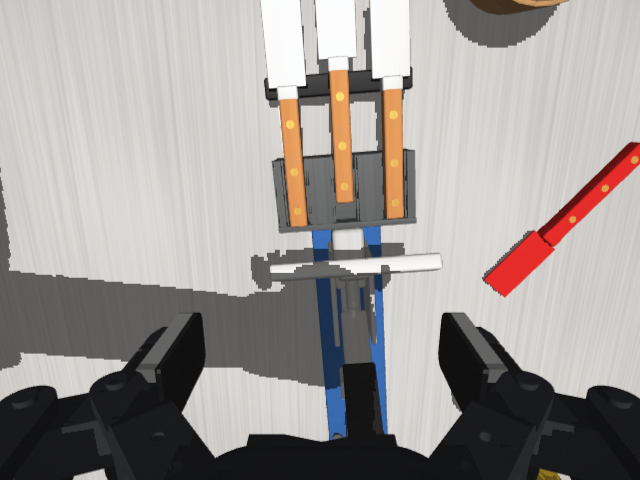

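It sprang open (handle z 115 mm at x −150, as at the start) and the scrapers are undisturbed. Next I'll take out the middle one by its protruding handle front and lay it in the pan.

```bash
cat >> h.py <<'E'
PO=np.array([.4563,.3416]); PY=np.radians(3.36); PX=np.array([np.cos(PY),np.sin(PY)]); PV=np.array([-PX[1],PX[0]])
def topan(ox,y,grip,tipz,py,hold=40):
    g=W(ox+grip,y); z=.0725+tipz; t=PO+(.035-grip)*PX+py*PV; wp=q(PY+np.pi)
    env.move_to([*g,.22],q(YC)); print("hit",env.servo_line([*g,z],contact_N=8)); env.clamp(hold)
    s=env.get_state(); print(s["opening"],s["tcp_pos"].round(4)); z0=s["tcp_pos"][2]
    if s["opening"]<.1: env.ungrasp(); env.servo_line([*g,.25]); return False
    env.servo_line([*g,z0+.13],max_speed=.1); env.move_to([*t,z0+.12],wp); s=env.get_state(); print("carried",s["opening"],s["qpos"].round(2))
    env.servo_line([*t,z0+.02]); print("hit",env.servo_line([*t,z0-.0245],max_speed=.04,contact_N=8),env.get_state()["tcp_pos"].round(4))
    env.ungrasp(); env.servo_line([*t,.25]); return True
E
python3 - <<'E'
from h import *
print(topan(.0497,.0004,.052,.040,-.042)); look_clamp("c9"); print(env.get_state()["time"])
E
```

```text
hit False
0.16808113619228277 [0.6131 0.1191 0.1129]
carried 0.16837947833524491 [ 0.47  0.32 -0.18  1.06 -0.    0.42]
hit False [0.442  0.2988 0.0886]
True
in clamp x 31.9 y -43.9 ang -0.002 z 46.9 [16.069435119628906, 109.33711242675781]
in clamp x 30.6 y 43.3 ang -0.005 z 47.0 [15.855921745300293, 109.27091217041016]
93.8
```

```bash
python3 - <<'E'
from h import *
print(topan(.0306,.0433,.038,.035,.042)); print(topan(.0319,-.0438,.038,.035,0.))
env.move_to([.40,.2,.36],q(np.pi)); print(env.get_state()["time"])
f=env.grab_frame("top"); p=cloud(f); g=p[...,:2]-PO
m=(wood(f["frame"])).astype(np.uint8); n,l,st,c=cv2.connectedComponentsWithStats(m)
for i in range(1,n):
    if st[i,4]>40: e=np.nanmean(p[l==i],0); d=e[:2]-PO; print(c[i].round(),st[i,4],"pan",(d@PX).round(3),(d@PV).round(3),e[2].round(3))
cv2.imwrite("pics/end.png",cv2.resize(f["frame"][160:380,120:460],(790,511)))
E
```

```text
hit False
0.17138358098119394 [0.5729 0.0829 0.1079]
carried 0.1702638118483477 [ 0.6   0.44 -0.02  1.11 -0.    0.54]
hit False [0.4511 0.3835 0.0837]
True
hit False
0.1692364745562872 [0.6597 0.0905 0.1078]
carried 0.17044828534267878 [ 0.53  0.39 -0.09  1.08 -0.    0.48]
hit False [0.4535 0.3416 0.0837]
True
113.025
[277. 214.] 600 pan 0.298 -0.15 0.011
[248. 296.] 176 pan 0.042 -0.044 0.02
[234. 297.] 172 pan 0.042 0.001 0.02
[219. 298.] 177 pan 0.042 0.047 0.02
```

View pics/end.png

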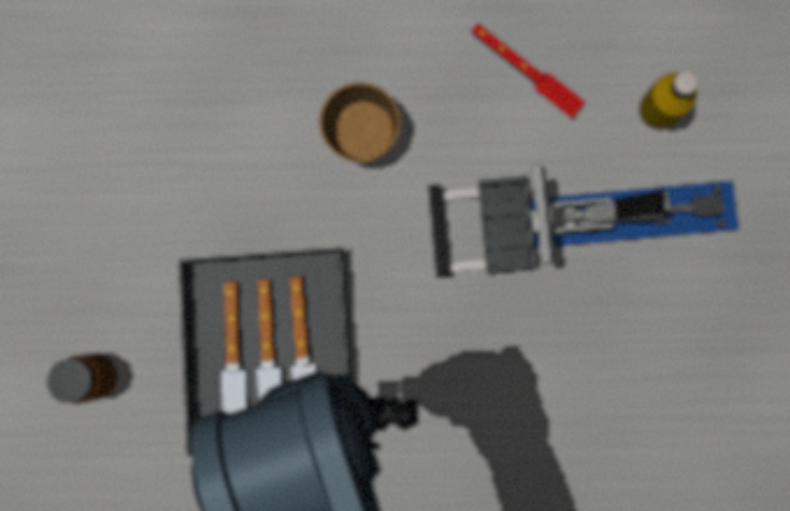

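All three scrapers lie flat in the pan (z 20 mm, y −44/1/47 mm). The pliers are open, and the bottle, tub and jar are undisturbed.

```bash
python3 - <<'E'
from h import *
print(env.finish_job())
E
```

```text
the job is handed in; nothing more can be done
None
```

The job is handed in: all three scrapers were squeezed for over six seconds, the release lever sprang the pliers open, and the scrapers lie flat in the pan with the bottle, tub and jar undisturbed; no verdict came back.

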